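# Load the oven-wash doser and open the cleaner jug

### The job

Get the oven wash ready: move the two detergent balls from the metal rack into the two empty wells of the dosing carrier, so that every well has one ball. Then press the jug's push-and-turn safety cap down, twist it counter-clockwise until it is free, lift it and finish while still holding it, level, straight above the open mouth with roughly 8 cm of clear air below it: do not put the cap down or let go of it. Leave the bowl, the brush and the jar where they are.

Things in the scene. Friction and masses are not known exactly. Their poses are not given: they have to be found in the camera images.
- ball_a_center (a point): Centre of a plain off-white solid detergent ball, 36 mm diameter, 30 g nominal. Starts in a seat of the rack, its centre about 41 mm above the work surface (13 mm above the rack's top).
- ball_b_center (a point): Centre of a second, identical ball (36 mm), in the rack's other seat at the start.
- ball_c_center (a point): Centre of a third, identical ball (36 mm) that already sits in one end well of the carrier at the start; it stays there.
- rack: Metal block 150 x 50 x 28 mm (its x, y, z), fixed to the work surface; origin at the centre of its underside. Two round seats on its top, 24 mm wide and 12 mm deep, at x = -40 and +40 mm on its long (x) axis; each holds one ball at the start. It stands either on the left or on the right, the jug on the other side.
- carrier: Grey plastic block 200 x 64 x 28 mm (its x, y, z) fixed between rack and jug; origin at the centre of its underside. Three round wells in a row along x, 64 mm apart, each 30 mm wide and 14 mm deep: a 36 mm ball does not drop in but settles on the rim, self-centring, with its centre 10 mm above the block's top (38 mm above the work surface).
- carrier_hole0 (a point): Centre of the mouth of one end well (x = -64 mm on the carrier), at the level of the carrier's top, 28 mm above the work surface; empty at the start. Axes as the carrier's.
- carrier_hole1 (a point): Centre of the mouth of the middle well; empty at the start.
- carrier_hole2 (a point): Centre of the mouth of the other end well (x = +64 mm); holds ball_c at the start.
- jug: White round plastic cleaner jug, 82 mm diameter, shoulder tapering in from 76 mm height to 98 mm, with a neck up to 138 mm, clamped upright in a steel cradle (base plate 120 x 120 x 6 mm) that is fixed to the work surface: it does not move or turn. Origin at the centre of the underside of the base plate, z up along the neck's axis.
- jug_mouth (a point): Centre of the top of the jug's neck, 138 mm above the work surface, on the jug's axis (z up). The neck is hidden under the cap at the start.
- cap: Grey ribbed round push-and-turn safety cap, 49 mm diameter, 36 mm high, 40 g nominal, hollow from below; origin at the centre of its lower rim, z up. Closed, its lower rim is 116 mm and its top 152 mm above the work surface. Its x axis lies along the jug's x axis when closed, within about 8 degrees of play.
- cap_top (a point): Centre of the cap's flat top. A toothed bayonet locks the cap: it neither lifts nor turns until pushed straight down by over 4 mm (5.5 mm is good, 7 mm is the hard stop). Held down, it turns counter-clockwise seen from above (clockwise is blocked); it is free 55 to 120 degrees from closed (aim for 85) and then lifts straight off.
- liner (a joint): How far the cap's spring under its roof is pressed down, in m: 0 when the cap is up in its closed position, 0.007 when the cap is at its hard stop. The spring pushes back with 8 N at 0, growing to about 13.5 N at 7 mm.
- bowl: Bystander: open steel bowl, 120 mm across, 55 mm high; beyond the work. Origin at the centre of its underside.
- brush: Bystander: a brush lying on the surface beyond the work.
- jar: Bystander: closed glass jar, 64 mm diameter, 85 mm high; beyond the work. Origin at the centre of its underside.
Not all that is in view belongs to the job. What is shaped like the part that bears ball_a_center but yellow is not meant. Leave any red look-alike of the part that bears ball_b_center alone.

How it is judged:
On the way, in this order (a step that is already met when the one before it is completed fails the run):
1. each of the three wells holds one ball (((horizontal distance between ball_a_center and carrier_hole0 below 0.008 m and z of ball_a_center in the frame of carrier_hole0 below 0.014 m) or (horizontal distance between ball_b_center and carrier_hole0 below 0.008 m and z of ball_b_center in the frame of carrier_hole0 below 0.014 m) or (horizontal distance between ball_c_center and carrier_hole0 below 0.008 m and z of ball_c_center in the frame of carrier_hole0 below 0.014 m)) and ((horizontal distance between ball_a_center and carrier_hole1 below 0.008 m and z of ball_a_center in the frame of carrier_hole1 below 0.014 m) or (horizontal distance between ball_b_center and carrier_hole1 below 0.008 m and z of ball_b_center in the frame of carrier_hole1 below 0.014 m) or (horizontal distance between ball_c_center and carrier_hole1 below 0.008 m and z of ball_c_center in the frame of carrier_hole1 below 0.014 m)) and ((horizontal distance between ball_a_center and carrier_hole2 below 0.008 m and z of ball_a_center in the frame of carrier_hole2 below 0.014 m) or (horizontal distance between ball_b_center and carrier_hole2 below 0.008 m and z of ball_b_center in the frame of carrier_hole2 below 0.014 m) or (horizontal distance between ball_c_center and carrier_hole2 below 0.008 m and z of ball_c_center in the frame of carrier_hole2 below 0.014 m))), for 0.3 s.
2. the cap is pressed down against its spring (value of joint liner above 0.003 m and z of cap in the frame of jug below 0.1135 m), for 0.1 s.
3. the cap is twisted while still on the neck (angle between the x axis of cap and the x axis of jug, either way round above 0.6 rad and z of cap in the frame of jug below 0.122 m and horizontal distance between cap and jug_mouth below 0.006 m), for 0.05 s.
At the end, for the whole second after the job is handed in: One resting ball in each well (within 8 mm of its axis, centre under 14 mm over the carrier top), untouched; cap held still in the fingers, touching no part of the jug, its rim 40 to 150 mm above the mouth, within 30 mm of the mouth axis, tilt under 0.3 rad (all of step 1 and contact force between each of ball_a, ball_b, ball_c and the fingers below 0.05 N and linear speed of each of ball_a, ball_b, ball_c below 0.03 m/s and z of cap in the frame of jug_mouth between 0.04 and 0.15 m and horizontal distance between cap and jug_mouth below 0.03 m and angle between cap's own z axis and vertical below 0.3 rad and contact force between cap and the fingers above 1 N and contact force between cap and jug below 0.05 N and linear speed of cap below 0.04 m/s); the arm keeps its last pose, push and grip.
It fails at once if the bowl, the brush or the jar is moved by more than 30 mm (distance of any of bowl, brush, jar from where it was at the start of the episode above 0.03 m).
It also fails if it takes over 64 s, if anything falls off the work surface, if the arm or the gripper's body presses on something with over 40 N, if the wrist force passes 120 N, or if a joint passes its speed limit or range.

### The arm

A 6-joint arm with a two-finger parallel gripper is mounted at the origin on the work surface. World frame = base frame: x ahead of the robot, y to its left, z up, the work surface at z = 0. Lengths are in m, angles in rad, forces in N, time in s.
With the tool pointing down it reaches from about 0.25 to 0.775 m from the base axis. Payload 4 kg.
Tool frame: the origin (TCP) lies midway between the tips of the shut fingers; the grasp point (between the pads) lies 19 mm behind it (manip.grip_depth is the distance from the TCP to the grasp point, in m); z points along the fingers, y is the line along which they close (so a half turn about z gives the same grasp; the last joint's range is limited). The gripper opens to 94 mm and grips with 3 to 60 N. Pads are 16 mm wide; open, the fingers measure 119 mm over their backs; the gripper's body (75 mm by 177 mm) begins 78 mm behind the grasp point.
Start: joints at [-1.399, 0.087, 1.371, -0, 1.684, -0.103], TCP at [0.149, -0.529, 0.206] pointing down, gripper open.
Joint ranges: [-3.1, 3.1], [-0.76, 2.03], [0.27, 2.55], [-1.08, 4.22], [0.17, 2.65], [-2.57, 2.57]. Speed limits (rad/s): [2.79, 2.79, 3.14, 3.14, 3.14, 3.14].

### API

Orientations are given as a rotation vector (axis times angle).
In Python, from rig import manip, imaging, find_in, masks_of, mark_of gives the robot as it stands. The module is installed in compiled form; this text tells all that it offers.
- The arm moves only by the tool jog_arm, never from a script. Its argument "steps" is a list that holds one entry, the list of rows, each a list of 7 numbers: the shift along the tool's x, y, z in m, then the turn, a rotation vector about the tool's x, y, z in rad, then the closure, from -1 (fully open) to 1 (shut). A call has 1 to 20 rows; each row is the pose to reach, as a shift and turn from the pose commanded when the call began, along the tool's axes at that moment; what a row does not reach only later rows make up. A row lasts 1/10 s, in which the tool goes at most 50 mm and 8.59 degrees, less where a joint would pass 70% of its speed; a pose out of reach is approached as far as the arm can. A call with a gripper value outside its range is refused whole. The fingers move at their own pace and stop on an object; the grip force is fixed at half the most. Time passes only in rows, so rows that repeat a pose let the fingers close. It gives the time, the measured TCP pose, the force, the opening and the grip force at its end, in the units of the state.
- manip.sense(): the state, without advancing time (a new reading comes with each control period).
- imaging.camera(name): name is "side" or "top" or "wrist"; returns a dict with "image" (420x560x3 uint8, red, green, blue), "camera_matrix" (3x3 intrinsics, pixels), "T" (4x4, takes a point from camera to world coordinates). Camera axes: x right, y up, looking along -z (the intrinsics and any distortion apply to the point x, -y, -z); pixel columns grow to the right and rows downward; lengths in m; the calibration is good to about 2 mm. A picture is of the moment at which its call begins. There is no depth.
- manip.finish_job(): hands the job in; it is judged then, once.
Trained networks look in the newest picture that a camera, given by its name, has taken for a name from the list of things; names that differ only in an ending like _2 or _b are one class to them, and where a whole thing is asked for, a point or a joint stands for the part that bears it (a point fixed in the world has none). Each returns a list of dicts, best first, with "p" (0 to 1); they miss things now and then, are a little off and sometimes report something else, mostly with a low value. They report only what shows in the picture. A call takes as long as a camera call. They do not tell look-alikes from the thing itself.
- find_in(camera, query): "xyz" ([x, y, z] in m, in the coordinates of the camera as it stood for that picture, good to about 4 mm: the middle of the surface that is visible of it).
- masks_of(camera, query): "region" (420x560 bool, what is visible of it).
- mark_of(camera, query): "xyz" ([x, y, z] in m, in the coordinates of the camera as it stood for that picture, good to about 4 mm: a listed point, or the origin of a listed thing).
The state is a dict: "time": time; "joint_positions": joint angles; "qd": joint speeds; "tau": joint torques, N m; "ee_pos": TCP position; "tool_rot": TCP orientation; "ft_force": force on the tool from outside, world axes, zero at the start; "torque": the same for the moment, N m; "opening": opening from 0.0 (shut) to 1.0 (fully open); "grip_force": force on a finger pad.
Only numpy, scipy, OpenCV 4.12 (cv2) and the standard library are available. Lean on these libraries where they do the work, as an engineer would, in place of code of your own. Each camera call takes 0.05 s, during which the arm holds its last target. There are 200 camera calls.

## Working session

There is one attempt and no reset: what is moved stays moved. The work goes in short steps, Python scripts to look and compute and a tool call to move; the robot and the scene stay as the last step left them, time stands still between calls to the robot, and variables do not carry over. Pictures are saved under pics/ and viewed, at most 10 in all, crops included, and the job is handed in when it is done.

Besides the shell and the picture viewer there is one more tool, called after "Emit:" in YAML: its name, and indented under it one key for each argument. jog_arm: Moves the arm, as the interface text tells. Its arguments: {"type":"object","properties":{"steps":{"type":"array","items":{"type":"array","items":{"type":"array","items":{"type":"number"}}}}},"required":["steps"]}

```bash
mkdir -p pics
cat > h.py <<'E'
import numpy as np, cv2
from scipy.spatial.transform import Rotation as R
from rig import manip, imaging, find_in, masks_of, mark_of
def w(c,p): return (c["T"]@np.r_[p,1])[:3]
def cam(n,save=None):
    c=imaging.camera(n)
    if save: cv2.imwrite(f"pics/{save}.png",c["image"][:,:,::-1])
    return c
def px(c,p):
    q=np.linalg.inv(c["T"])@np.r_[p,1]; K=c["camera_matrix"]
    v=K@np.array([q[0],-q[1],-q[2]]); return v[:2]/v[2]
def ray(c,u,v,z):
    K=c["camera_matrix"]; d=np.linalg.inv(K)@np.array([u,v,1]); d=c["T"][:3,:3]@np.array([d[0],-d[1],-d[2]])
    o=c["T"][:3,3]; return o+d*(z-o[2])/d[2]
def totool(target):
    s=manip.sense(); Rt=R.from_rotvec(s["tool_rot"]); return Rt.inv().apply(np.array(target)-s["ee_pos"])
E
python3 - <<'E'
from h import *
np.set_printoptions(precision=4,suppress=True)
s=manip.sense(); print(s["time"],s["ee_pos"],s["tool_rot"],s["opening"],R.from_rotvec(s["tool_rot"]).as_matrix())
ims=[]
for n in ["top","side"]:
    c=cam(n,n); print(n,c["T"][:3,3])
    for q in ["ball_a_center","rack","carrier","carrier_hole0","carrier_hole1","carrier_hole2","jug","jug_mouth","cap","cap_top","bowl","brush","jar"]:
        for r in mark_of(n,q): 
            p=w(c,r["xyz"]); print(q,round(r["p"],2),p,px(c,p).round())
E
```

```text
0.0 [ 0.1491 -0.5288  0.2043] [-3.1098 -0.43    0.0002] 1.0023385021770788 [[ 0.9625  0.2713 -0.0004]
 [ 0.2713 -0.9625  0.0022]
 [ 0.0002 -0.0022 -1.    ]]
top [0.4081 0.0151 1.3507]
ball_a_center 0.47 [0.4381 0.3045 0.041 ] [194. 265.]
ball_a_center 0.41 [0.4259 0.3924 0.0203] [167. 269.]
rack 0.83 [0.4829 0.3054 0.0007] [197. 251.]
rack 0.49 [0.4409 0.007  0.0273] [292. 265.]
rack 0.3 [ 0.4653 -0.3159  0.1217] [406. 257.]
carrier 0.85 [ 0.5024 -0.0048 -0.004 ] [296. 246.]
carrier 0.22 [ 0.4663 -0.3182  0.002 ] [397. 258.]
carrier_hole0 0.86 [ 0.5046 -0.0022  0.0315] [295. 244.]
carrier_hole0 0.73 [ 0.5656 -0.0087  0.0282] [297. 225.]
carrier_hole0 0.63 [0.4414 0.0055 0.0282] [292. 265.]
carrier_hole1 0.86 [ 0.5046 -0.0022  0.0315] [295. 244.]
carrier_hole1 0.73 [ 0.5656 -0.0087  0.0282] [297. 225.]
carrier_hole1 0.63 [0.4414 0.0055 0.0282] [292. 265.]
carrier_hole2 0.86 [ 0.5046 -0.0022  0.0315] [295. 244.]
carrier_hole2 0.73 [ 0.5656 -0.0087  0.0282] [297. 225.]
carrier_hole2 0.63 [0.4414 0.0055 0.0282] [292. 265.]
jug 0.57 [ 0.4583 -0.3164  0.0017] [396. 261.]
jug_mouth 0.97 [ 0
[... 553 characters left out ...]
r_hole0 0.94 [0.505  0.0021 0.0288] [321. 247.]
carrier_hole0 0.8 [0.4371 0.0061 0.0333] [345. 259.]
carrier_hole1 0.94 [0.505  0.0021 0.0288] [321. 247.]
carrier_hole1 0.8 [0.4371 0.0061 0.0333] [345. 259.]
carrier_hole2 0.94 [0.505  0.0021 0.0288] [321. 247.]
carrier_hole2 0.8 [0.4371 0.0061 0.0333] [345. 259.]
jug 0.88 [ 0.4675 -0.3162  0.0004] [392. 194.]
jug_mouth 0.58 [ 0.4665 -0.3145  0.1407] [401. 153.]
cap 0.78 [ 0.4675 -0.3184  0.1168] [399. 160.]
cap_top 0.95 [ 0.4675 -0.3166  0.1552] [402. 148.]
cap_top 0.5 [0.5006 0.0009 0.0049] [322. 254.]
bowl 0.86 [0.7536 0.1936 0.0012] [190. 257.]
brush 0.93 [ 0.7477 -0.011   0.0042] [246. 212.]
jar 0.84 [ 0.7476 -0.2025  0.0042] [287. 177.]
```

Run:
```python
import cv2
t=cv2.imread("pics/top.png"); s=cv2.imread("pics/side.png")
a=cv2.resize(t[200:310,140:440],(800,293),interpolation=cv2.INTER_CUBIC)
b=cv2.resize(s[215:420,180:410],(337,300),interpolation=cv2.INTER_CUBIC)
import numpy as np
o=np.zeros((600,800,3),np.uint8); o[:293]=a; o[300:,:337]=b
o[300:,345:745]=cv2.resize(s,(400,300))
cv2.imwrite("pics/mix.png",o)
```

```text
(no output)
```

View pics/mix.png

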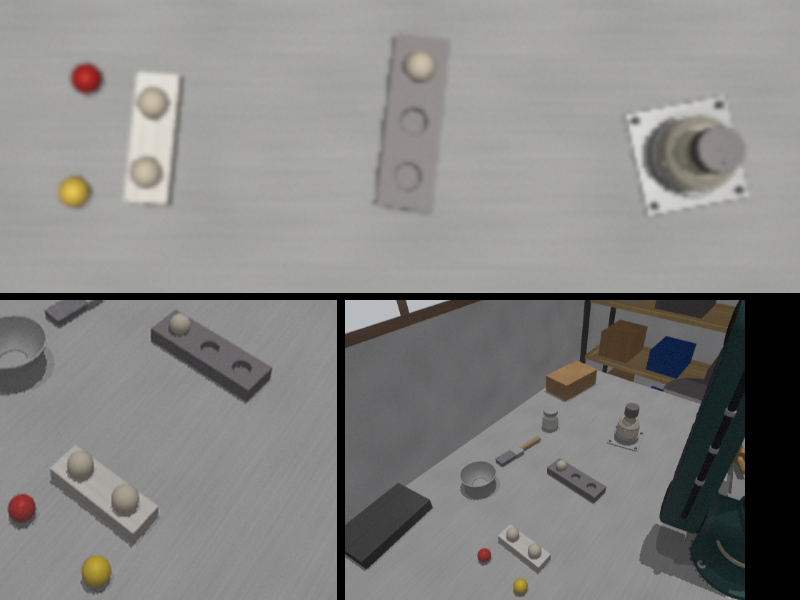

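The top picture shows the candidates. The off-white balls at (197,238) and (195,265) sit in the rack and match the description. The red one at (172,229) and the yellow one at (168,271) lie loose on the table and are look-alikes. The enlarged crop confirms this. The empty wells are the near and middle ones at (292,265) and (295,244), and the jug is on the right.

Emit:
jog_arm:
  steps:
    - [[0.5057,-0.725,0.03,0,0,-2.76,-1],[0.5057,-0.725,0.03,0,0,-2.76,-1],[0.5057,-0.725,0.03,0,0,-2.76,-1],[0.5057,-0.725,0.03,0,0,-2.76,-1],[0.5057,-0.725,0.03,0,0,-2.76,-1],[0.5057,-0.725,0.03,0,0,-2.76,-1],[0.5057,-0.725,0.03,0,0,-2.76,-1],[0.5057,-0.725,0.03,0,0,-2.76,-1],[0.5057,-0.725,0.03,0,0,-2.76,-1],[0.5057,-0.725,0.03,0,0,-2.76,-1],[0.5057,-0.725,0.03,0,0,-2.76,-1],[0.5057,-0.725,0.03,0,0,-2.76,-1],[0.5057,-0.725,0.03,0,0,-2.76,-1],[0.5057,-0.725,0.03,0,0,-2.76,-1],[0.5057,-0.725,0.03,0,0,-2.76,-1],[0.5057,-0.725,0.03,0,0,-2.76,-1],[0.5057,-0.725,0.03,0,0,-2.76,-1],[0.5057,-0.725,0.03,0,0,-2.76,-1],[0.5057,-0.725,0.03,0,0,-2.76,-1],[0.5057,-0.725,0.03,0,0,-2.76,-1]]

```text
time: 3.4
ee_pos: [0.4391, 0.3065, 0.1748]
tool_rot: [-0.165, -3.136, 0.001]
ft_force: [0.0, 0.3, -0.5]
opening: 1.004
grip_force: 0.0
```

Run:
```python
from h import *
np.set_printoptions(precision=4,suppress=True)
s=manip.sense(); print(s["time"],s["ee_pos"],R.from_rotvec(s["tool_rot"]).as_matrix())
c=cam("wrist","wr1"); print(c["T"][:3,3])
for q in ["ball_a_center","rack"]:
    for r in mark_of("wrist",q): 
        p=w(c,r["xyz"]); print(q,round(r["p"],2),p,px(c,p).round())
for r in masks_of("wrist","ball_a_center"):
    v,u=np.nonzero(r["region"]); (x,y),rad=cv2.minEnclosingCircle(np.c_[u,v].astype(np.float32))
    print(round(r["p"],2),len(u),x,y,rad,ray(c,x,y,.041),c["image"][v,u].mean(0))
```

```text
3.4 [0.4391 0.3065 0.1748] [[-0.9945  0.1051 -0.0011]
 [ 0.1051  0.9945 -0.0009]
 [ 0.001  -0.001  -1.    ]]
[0.3727 0.3128 0.3534]
ball_a_center 0.61 [0.4186 0.3944 0.0169] [358. 174.]
ball_a_center 0.59 [0.442  0.3075 0.041 ] [282. 208.]
ball_a_center 0.54 [0.5239 0.299  0.0391] [282. 279.]
rack 0.78 [0.4767 0.3003 0.0001] [279. 229.]
0.97 886 358.34814453125 173.24798583984375 17.070371627807617 [0.4144 0.3887 0.041 ] [118.6795  98.149   15.0474]
0.64 922 280.46197509765625 205.87452697753906 17.241535186767578 [0.4399 0.3058 0.041 ] [109.9121 102.1529  92.2657]
```

View pics/wr1.png

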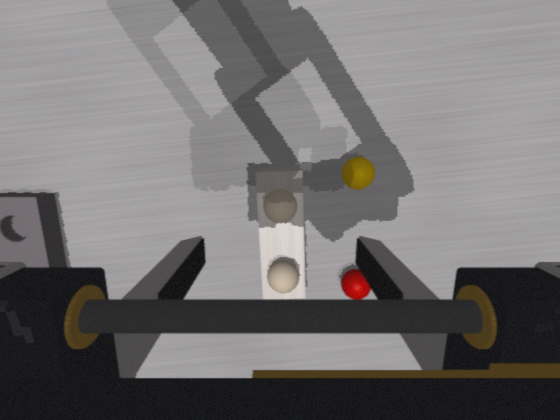

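The wrist view shows the off-white near ball at (281,206) and the far one at (283,277). Yellow at (358,173) and red at (355,284) are clear of the fingers. I'll grasp the near ball.

Emit:
jog_arm:
  steps:
    - [[-0.0015,-0.0005,0.05,0,0,0,-1],[-0.0015,-0.0005,0.095,0,0,0,-1],[-0.0015,-0.0005,0.125,0,0,0,-1],[-0.0015,-0.0005,0.142,0,0,0,-1],[-0.0015,-0.0005,0.142,0,0,0,-1],[-0.0015,-0.0005,0.142,0,0,0,0.2],[-0.0015,-0.0005,0.142,0,0,0,0.5],[-0.0015,-0.0005,0.142,0,0,0,0.8],[-0.0015,-0.0005,0.142,0,0,0,1],[-0.0015,-0.0005,0.142,0,0,0,1],[-0.0015,-0.0005,0.142,0,0,0,1],[-0.0015,-0.0005,0.142,0,0,0,1]]

```text
time: 4.8
ee_pos: [0.4407, 0.305, 0.0335]
tool_rot: [0.168, 3.137, -0.0]
ft_force: [-0.2, -0.6, 0.3]
opening: 0.443
grip_force: 0.0
```

Emit:
jog_arm:
  steps:
    - [[0,0,0,0,0,0,1],[0,0,0,0,0,0,1],[0,0,0,0,0,0,1],[0,0,0,0,0,0,1],[0,0,-0.02,0,0,0,1],[0,0,-0.05,0,0,0,1],[0,0,-0.08,0,0,0,1],[0,0,-0.08,0,0,0,1]]

```text
time: 5.6
ee_pos: [0.4433, 0.3058, 0.1182]
tool_rot: [0.168, 3.129, 0.006]
ft_force: [0.2, -0.1, 1.6]
opening: 0.37
grip_force: 30.0
```

Run:
```python
from h import *
np.set_printoptions(precision=4,suppress=True)
s=manip.sense(); print(s["opening"],s["grip_force"])
c=cam("wrist","wr2")
d=[]
for n in ["wrist","top","side"]:
    c=cam(n)
    for q in ["carrier_hole0","carrier","ball_a_center"]:
        for r in mark_of(n,q): 
            p=w(c,r["xyz"]); print(n,q,round(r["p"],2),p,px(c,p).round())
```

```text
0.36983574544896086 29.999815821647644
wrist ball_a_center 0.91 [0.4424 0.3082 0.1195] [287. 252.]
wrist ball_a_center 0.61 [0.4192 0.3971 0.0155] [378. 177.]
top carrier_hole0 0.92 [0.4397 0.0058 0.0283] [292. 266.]
top carrier_hole0 0.8 [ 0.5639 -0.0104  0.025 ] [298. 225.]
top carrier_hole0 0.77 [ 0.503  -0.0024  0.0333] [295. 245.]
top carrier 0.95 [ 0.5028 -0.0064 -0.0001] [296. 246.]
side carrier_hole0 0.88 [ 0.5667 -0.0042  0.0295] [301. 235.]
side carrier_hole0 0.8 [0.434  0.0099 0.0316] [345. 261.]
side carrier_hole0 0.77 [ 0.5007 -0.0015  0.0314] [323. 246.]
side carrier 0.76 [ 0.5024 -0.001   0.0052] [322. 254.]
side carrier 0.15 [ 0.7478 -0.0113  0.008 ] [246. 211.]
side ball_a_center 0.85 [0.4179 0.3931 0.0226] [246. 398.]
side ball_a_center 0.59 [0.4397 0.3065 0.1258] [264. 325.]
```

Emit:
jog_arm:
  steps:
    - [[-0.0936,-0.2984,0,0,0,0,1],[-0.0936,-0.2984,0,0,0,0,1],[-0.0936,-0.2984,0,0,0,0,1],[-0.0936,-0.2984,0,0,0,0,1],[-0.0936,-0.2984,0,0,0,0,1],[-0.0936,-0.2984,0,0,0,0,1],[-0.0936,-0.2984,0,0,0,0,1],[-0.0936,-0.2984,0,0,0,0,1],[-0.0936,-0.2984,0,0,0,0,1],[-0.0936,-0.2984,0,0,0,0,1]]

```text
time: 7.25
ee_pos: [0.5017, -0.0, 0.1134]
tool_rot: [-0.164, -3.137, -0.001]
ft_force: [-0.3, -0.2, 0.1]
opening: 0.369
grip_force: 30.0
```

Run:
```python
from h import *
np.set_printoptions(precision=4,suppress=True)
s=manip.sense(); print(s["time"],s["ee_pos"],s["opening"],s["grip_force"])
c=cam("wrist","wr2")
for q in ["carrier_hole0","ball_a_center"]:
    for r in mark_of("wrist",q): 
        p=w(c,r["xyz"]); print(q,round(r["p"],2),p,px(c,p).round())
```

```text
7.25 [ 0.5017 -0.      0.1134] 0.3694240422404308 30.00009298324585
carrier_hole0 0.86 [0.4376 0.0047 0.0226] [279. 143.]
ball_a_center 0.58 [0.5005 0.0022 0.1173] [285. 250.]
```

View pics/wr2.png

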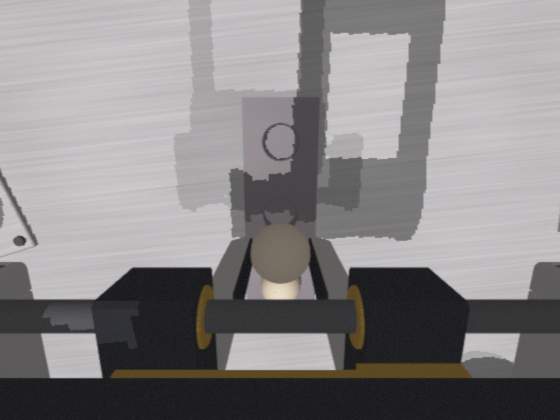

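The held ball at (281,253) lines up with the middle well at (280,213), and the near well is at (280,143). I'll lower it.

Emit:
jog_arm:
  steps:
    - [[0.0,0,0.04,0,0,0,1],[0.0,0,0.065,0,0,0,1],[0.0,0,0.076,0,0,0,1],[0.0,0,0.081,0,0,0,1],[0.0,0,0.081,0,0,0,1],[0.0,0,0.081,0,0,0,1],[0.0,0,0.081,0,0,0,0],[0.0,0,0.081,0,0,0,-0.2],[0.0,0,0.081,0,0,0,-0.6],[0.0,0,0.081,0,0,0,-1],[0.0,0,0.081,0,0,0,-1],[0.0,0,0.06,0,0,0,-1],[0.0,0,0.03,0,0,0,-1],[0.0,0,0,0,0,0,-1],[0.0,0,-0.03,0,0,0,-1]]

```text
time: 8.9
ee_pos: [0.5017, -0.0017, 0.1444]
tool_rot: [-0.168, -3.137, 0.0]
ft_force: [-0.4, -0.8, 0.0]
opening: 1.0
grip_force: 0.0
```

Run:
```python
from h import *
np.set_printoptions(precision=4,suppress=True)
s=manip.sense(); print(s["time"],s["ee_pos"],s["opening"],s["ft_force"])
c=cam("top","t2")
for q in ["carrier_hole0","ball_a_center"]:
    for r in mark_of("top",q): 
        p=w(c,r["xyz"]); print(q,round(r["p"],2),p,px(c,p).round())
c=cam("side","s2")
for q in ["carrier_hole0","ball_a_center"]:
    for r in mark_of("side",q): 
        p=w(c,r["xyz"]); print(q,round(r["p"],2),p,px(c,p).round())
# far ball from first wrist view
c=imaging.camera("wrist")
for r in mark_of("wrist","ball_a_center"): print(w(c,r["xyz"]))
```

```text
8.9 [ 0.5017 -0.0017  0.1444] 1.000216804651898 [-0.3688 -0.825   0.0077]
carrier_hole0 0.93 [0.4417 0.0085 0.0264] [291. 265.]
carrier_hole0 0.71 [ 0.504  -0.0008  0.0327] [295. 244.]
ball_a_center 0.43 [0.4255 0.3936 0.0172] [167. 269.]
carrier_hole0 0.88 [ 0.5624 -0.0045  0.0304] [303. 235.]
carrier_hole0 0.77 [0.4381 0.0067 0.032 ] [345. 260.]
carrier_hole0 0.67 [0.5031 0.001  0.0296] [322. 247.]
ball_a_center 0.7 [0.4196 0.3938 0.0241] [245. 398.]
ball_a_center 0.63 [0.5033 0.0022 0.0418] [322. 244.]
[0.5038 0.0016 0.0321]
[0.438  0.0039 0.0268]
```

Emit:
jog_arm:
  steps:
    - [[0.0143,0.2998,-0.03,0,0,0,-1],[0.0143,0.2998,-0.03,0,0,0,-1],[0.0143,0.2998,-0.03,0,0,0,-1],[0.0143,0.2998,-0.03,0,0,0,-1],[0.0143,0.2998,-0.03,0,0,0,-1],[0.0143,0.2998,-0.03,0,0,0,-1],[0.0143,0.2998,-0.03,0,0,0,-1],[0.0143,0.2998,-0.03,0,0,0,-1],[0.0143,0.2998,-0.03,0,0,0,-1],[0.0143,0.2998,-0.03,0,0,0,-1]]

```text
time: 10.3
ee_pos: [0.5197, 0.2963, 0.1729]
tool_rot: [-0.171, -3.136, 0.002]
ft_force: [1.3, 0.4, -0.0]
opening: 1.005
grip_force: 0.0
```

Run:
```python
from h import *
np.set_printoptions(precision=4,suppress=True)
s=manip.sense(); print(s["time"],s["ee_pos"],s["opening"],s["ft_force"])
c=cam("wrist","wr3")
for r in mark_of("wrist","ball_a_center"): print(round(r["p"],2),w(c,r["xyz"]))
for r in masks_of("wrist","ball_a_center"):
    v,u=np.nonzero(r["region"]); (x,y),rad=cv2.minEnclosingCircle(np.c_[u,v].astype(np.float32))
    print(round(r["p"],2),len(u),x,y,rad,ray(c,x,y,.041),c["image"][v,u].mean(0))
```

```text
10.3 [0.5197 0.2963 0.1729] 1.0052791048514718 [ 1.2509  0.3829 -0.0427]
0.73 [0.4156 0.3972 0.017 ]
0.62 [0.5017 0.002  0.0347]
0.38 [ 0.5658 -0.0119  0.0319]
0.95 681 7.0 217.0 17.46434783935547 [0.5004 0.0082 0.041 ] [115.2952 106.8943  96.4464]
0.55 1073 365.0 94.0 19.416587829589844 [0.4199 0.3882 0.041 ] [134.2554 110.9711  16.713 ]
```

View pics/wr3.png

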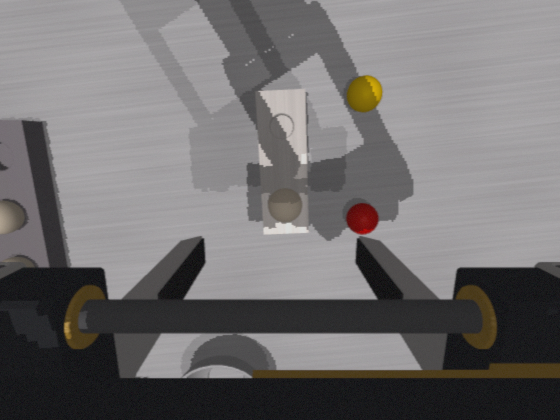

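Run:
```python
from h import *
s=manip.sense(); c=cam("wrist"); print(s["ee_pos"])
hsv=cv2.cvtColor(c["image"],cv2.COLOR_RGB2HSV); roi=hsv[180:235,255:315]; 
g=cv2.cvtColor(c["image"],cv2.COLOR_RGB2GRAY)[180:235,255:315]
print(cv2.HoughCircles(cv2.resize(g,None,fx=4,fy=4,interpolation=cv2.INTER_CUBIC),cv2.HOUGH_GRADIENT,1,50,param1=60,param2=15,minRadius=60,maxRadius=80))
for u,v in [(284,205),(285,205)]:
    p=ray(c,u,v,.041); print(p,totool(p))
```

```text
[0.51989948 0.29664973 0.17352616]
[[[117.5 106.5  64.1]]]
[0.52003688 0.29981057 0.041     ] [0.00018179 0.00298859 0.13254442]
[0.52015141 0.30084826 0.041     ] [0.00018026 0.00403257 0.13254433]
```

The wrist view shows the far off-white ball at (284,206), red at (362,218) and yellow at (365,94). I'll shift about 3 mm and grasp with the fingers partly pre-closed to clear the red ball.

Emit:
jog_arm:
  steps:
    - [[-0.001,0.003,0.02,0,0,0,-0.4],[-0.001,0.003,0.06,0,0,0,-0.4],[-0.001,0.003,0.1,0,0,0,-0.4],[-0.001,0.003,0.128,0,0,0,-0.4],[-0.001,0.003,0.14,0,0,0,-0.4],[-0.001,0.003,0.14,0,0,0,-0.4],[-0.001,0.003,0.14,0,0,0,1],[-0.001,0.003,0.14,0,0,0,1],[-0.001,0.003,0.14,0,0,0,1],[-0.001,0.003,0.14,0,0,0,1],[-0.001,0.003,0.14,0,0,0,1],[-0.001,0.003,0.14,0,0,0,1],[-0.001,0.003,0.14,0,0,0,1],[-0.001,0.003,0.14,0,0,0,1],[-0.001,0.003,0.14,0,0,0,1],[-0.001,0.003,0.12,0,0,0,1],[-0.001,0.003,0.09,0,0,0,1],[-0.001,0.003,0.06,0,0,0,1]]

```text
time: 12.3
ee_pos: [0.5198, 0.3005, 0.1125]
tool_rot: [-0.167, -3.134, 0.002]
ft_force: [1.4, 0.0, 0.3]
opening: 0.368
grip_force: 30.0
```

Emit:
jog_arm:
  steps:
    - [[0.0504,-0.3022,0,0,0,0,1],[0.0504,-0.3022,0,0,0,0,1],[0.0504,-0.3022,0,0,0,0,1],[0.0504,-0.3022,0,0,0,0,1],[0.0504,-0.3022,0,0,0,0,1],[0.0504,-0.3022,0,0,0,0,1],[0.0504,-0.3022,0,0,0,0,1],[0.0504,-0.3022,0,0,0,0,1],[0.0504,-0.3022,0,0,0,0,1],[0.0504,-0.3022,0,0,0,0,1]]

```text
time: 13.3
ee_pos: [0.4389, 0.0071, 0.1132]
tool_rot: [-0.164, -3.137, -0.001]
ft_force: [-1.0, -0.5, -0.8]
opening: 0.367
grip_force: 30.0
```

Run:
```python
from h import *
np.set_printoptions(precision=4,suppress=True)
s=manip.sense(); print(s["time"],s["ee_pos"],s["opening"],s["ft_force"])
c=cam("wrist","wr4")
for q in ["ball_a_center","carrier_hole0"]:
  for r in mark_of("wrist",q): p=w(c,r["xyz"]);print(q,round(r["p"],2),p,px(c,p).round())
```

```text
13.3 [0.4389 0.0071 0.1132] 0.36706719566600904 [-1.0362 -0.5193 -0.7788]
ball_a_center 0.66 [0.5048 0.0018 0.0335] [283. 287.]
carrier_hole0 0.86 [0.4351 0.0073 0.0253] [281. 212.]
```

View pics/wr4.png

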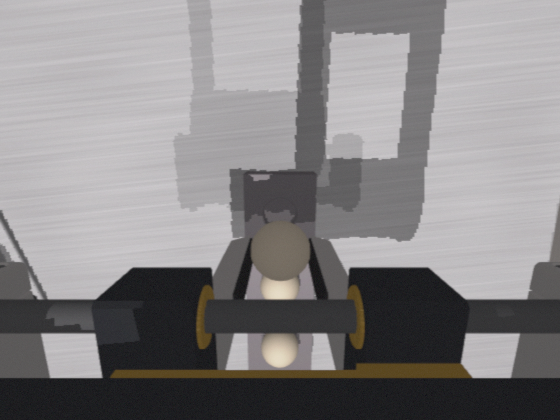

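The geometry matches the first placing: ball at (280,251), well at (280,212). I'll lower and release.

Emit:
jog_arm:
  steps:
    - [[0.0,0,0.04,0,0,0,1],[0.0,0,0.065,0,0,0,1],[0.0,0,0.076,0,0,0,1],[0.0,0,0.081,0,0,0,1],[0.0,0,0.081,0,0,0,1],[0.0,0,0.081,0,0,0,1],[0.0,0,0.081,0,0,0,0],[0.0,0,0.081,0,0,0,-0.2],[0.0,0,0.081,0,0,0,-0.6],[0.0,0,0.081,0,0,0,-1],[0.0,0,0.081,0,0,0,-1],[0.0,0,0.06,0,0,0,-1],[0.0,0,0.02,0,0,0,-1],[0.0,0,-0.03,0,0,0,-1],[0.0,0,-0.08,0,0,0,-1],[0.0,0,-0.11,0,0,0,-1],[0.0,0,-0.11,0,0,0,-1]]

```text
time: 15.15
ee_pos: [0.4413, 0.0054, 0.2295]
tool_rot: [0.167, 3.126, -0.001]
ft_force: [0.6, 0.5, 0.5]
opening: 1.004
grip_force: 0.0
```

Run:
```python
from h import *
np.set_printoptions(precision=4,suppress=True)
s=manip.sense(); print(s["time"],s["ee_pos"],s["opening"],s["ft_force"],s["joint_positions"])
c=cam("wrist","wr5"); im=c["image"]
for r in mark_of("wrist","ball_a_center"): p=w(c,r["xyz"]);print(round(r["p"],2),p,px(c,p).round())
c=cam("side","s5")
for q in ["ball_a_center"]:
  for r in mark_of("side",q): p=w(c,r["xyz"]);print(q,round(r["p"],2),p,px(c,p).round())
for n in ["top","side"]:
  c=cam(n)
  for q in ["cap","cap_top","jug","jug_mouth"]:
    for r in mark_of(n,q)[:1]: p=w(c,r["xyz"]);print(n,q,round(r["p"],2),p,px(c,p).round())
  for r in masks_of(n,"cap")[:1]:
    v,u=np.nonzero(r["region"]); print(n,u.min(),u.max(),v.min(),v.max())
b=cv2.imread("pics/s5.png")[215:320,280:400]
o=np.hstack([cv2.resize(cv2.imread("pics/wr5.png"),(440,330)),cv2.resize(b,(360,330))]); cv2.imwrite("pics/m5.png",o)
```

```text
15.15 [0.4413 0.0054 0.2295] 1.0036965056150497 [0.6402 0.4749 0.4736] [-0.1163 -0.1698  1.5714 -0.0001  1.7287 -1.5804]
0.91 [ 0.5021 -0.0001  0.0329] [282. 239.]
ball_a_center 0.57 [0.5042 0.0026 0.0418] [322. 244.]
ball_a_center 0.54 [0.4173 0.3926 0.0228] [246. 398.]
top cap 0.51 [ 0.4678 -0.3192  0.1229] [407. 256.]
top cap_top 0.66 [ 0.4679 -0.3197  0.152 ] [411. 255.]
top jug 0.63 [ 0.4641 -0.3187  0.0015] [397. 259.]
top jug_mouth 0.64 [ 0.4699 -0.3202  0.1383] [409. 255.]
top 399 418 248 264
side cap 0.75 [ 0.4637 -0.3165  0.1147] [400. 161.]
side cap_top 0.87 [ 0.4675 -0.3161  0.1549] [402. 148.]
side jug 0.77 [ 0.465  -0.3176  0.0028] [393. 193.]
side jug_mouth 0.87 [ 0.4651 -0.3158  0.1404] [401. 153.]
side 391 412 143 164
```

View pics/m5.png

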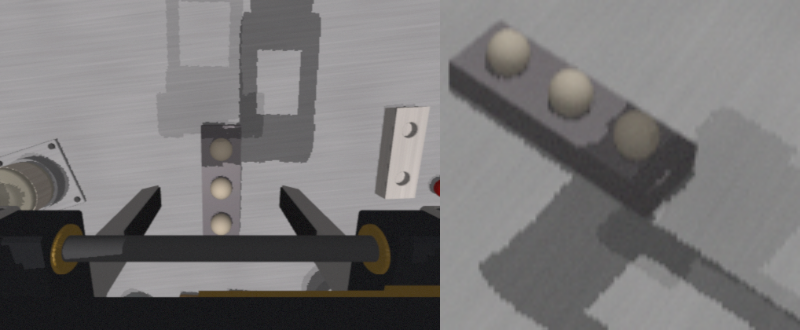

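All three wells now hold an off-white ball (side-crop row and wrist view), and the rack is empty. Next I go above the cap.

Emit:
jog_arm:
  steps:
    - [[-0.0619,-0.3198,-0.015,0,0,1.55,-1],[-0.0619,-0.3198,-0.015,0,0,1.55,-1],[-0.0619,-0.3198,-0.015,0,0,1.55,-1],[-0.0619,-0.3198,-0.015,0,0,1.55,-1],[-0.0619,-0.3198,-0.015,0,0,1.55,-1],[-0.0619,-0.3198,-0.015,0,0,1.55,-1],[-0.0619,-0.3198,-0.015,0,0,1.55,-1],[-0.0619,-0.3198,-0.015,0,0,1.55,-1],[-0.0619,-0.3198,-0.015,0,0,1.55,-1],[-0.0619,-0.3198,-0.015,0,0,1.55,-1],[-0.0619,-0.3198,-0.015,0,0,1.55,-1],[-0.0619,-0.3198,-0.015,0,0,1.55,-1],[-0.0619,-0.3198,-0.015,0,0,1.55,-1],[-0.0619,-0.3198,-0.015,0,0,1.55,-1]]

```text
time: 17.35
ee_pos: [0.4661, -0.3188, 0.2385]
tool_rot: [2.314, 2.125, -0.0]
ft_force: [-0.0, 0.9, 0.1]
opening: 1.0
grip_force: 0.0
```

Run:
```python
from h import *
np.set_printoptions(precision=4,suppress=True)
s=manip.sense(); print(s["time"],s["ee_pos"],s["opening"],s["ft_force"],s["joint_positions"]); print(R.from_rotvec(s["tool_rot"]).as_matrix())
c=cam("wrist","wr6")
for q in ["cap","cap_top","jug_mouth","jug"]:
  for r in mark_of("wrist",q)[:1]: p=w(c,r["xyz"]);print(q,round(r["p"],2),p,px(c,p).round())
for r in masks_of("wrist","cap")[:1]:
    v,u=np.nonzero(r["region"]); print(u.min(),u.max(),v.min(),v.max()); (x,y),rad=cv2.minEnclosingCircle(np.c_[u,v].astype(np.float32)); print(x,y,rad,ray(c,x,y,.152))
```

```text
17.35 [ 0.4661 -0.3188  0.2385] 0.9995309812273424 [-0.0429  0.9188  0.1255] [-0.7003  0.1164  1.2741 -0.0001  1.7511 -0.6152]
[[ 0.085   0.9964 -0.    ]
 [ 0.9964 -0.085  -0.0001]
 [-0.0001 -0.     -1.    ]]
cap 0.9 [ 0.4651 -0.3208  0.1142] [279. 208.]
cap_top 0.65 [ 0.462  -0.3175  0.149 ] [275. 214.]
jug 0.77 [ 0.4638 -0.3156 -0.0016] [278. 186.]
252 305 183 239
278.5 211.0 28.987165451049805 [ 0.4654 -0.3147  0.152 ]
```

View pics/wr6.png

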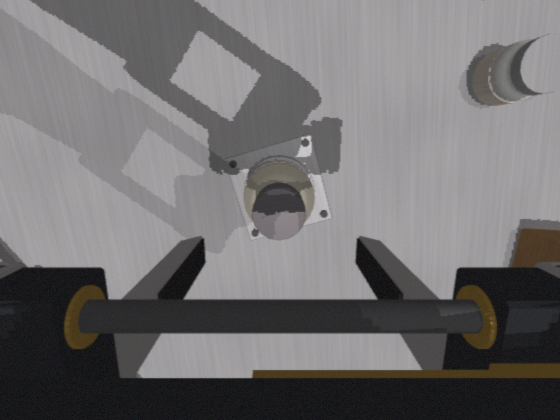

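The cap is centred between the fingers at (279,212), with the jug base aligned under it. I'll descend and grip.

Emit:
jog_arm:
  steps:
    - [[0.0008,-0.0008,0.04,0,0,0,-1],[0.0008,-0.0008,0.08,0,0,0,-1],[0.0008,-0.0008,0.105,0,0,0,-1],[0.0008,-0.0008,0.1155,0,0,0,-1],[0.0008,-0.0008,0.1155,0,0,0,-1],[0.0008,-0.0008,0.1155,0,0,0,0],[0.0008,-0.0008,0.1155,0,0,0,0.5],[0.0008,-0.0008,0.1155,0,0,0,1],[0.0008,-0.0008,0.1155,0,0,0,1],[0.0008,-0.0008,0.1155,0,0,0,1],[0.0008,-0.0008,0.1155,0,0,0,1],[0.0008,-0.0008,0.1155,0,0,0,1],[0.0008,-0.0008,0.1155,0,0,0,1],[0.0008,-0.0008,0.1155,0,0,0,1]]

```text
time: 19.05
ee_pos: [0.4653, -0.3181, 0.1232]
tool_rot: [2.315, 2.124, -0.0]
ft_force: [-0.6, 0.0, 1.7]
opening: 0.517
grip_force: 30.0
```

Run:
```python
from h import *
np.set_printoptions(precision=4,suppress=True)
s=manip.sense(); print(s)
```

```text
{'time': 19.05, 'joint_positions': array([-0.7   ,  0.1474,  1.468 , -0.0002,  1.5261, -0.614 ]), 'qd': array([-0.0005,  0.0011, -0.0009,  0.0006,  0.0007, -0.0005]), 'tau': array([  0.1903, -34.7831, -28.9437,   0.2038,  -0.2313,  -0.0026]), 'ee_pos': array([ 0.4653, -0.3181,  0.1232]), 'tool_rot': array([ 2.3148,  2.1238, -0.0003]), 'ft_force': array([-0.5887,  0.0162,  1.6801]), 'torque': array([0.0326, 0.0893, 0.0133]), 'grip_force': 30.000335429795086, 'opening': 0.5167956818620106}
```

Emit:
jog_arm:
  steps:
    - [[0,0,0.002,0,0,0,1],[0,0,0.004,0,0,0,1],[0,0,0.0055,0,0,0,1],[0,0,0.0055,0,0,0,1],[0,0,0.0055,0,0,0,1]]

```text
time: 19.55
ee_pos: [0.4655, -0.3182, 0.1201]
tool_rot: [2.313, 2.123, -0.0]
ft_force: [-3.7, 2.4, 10.2]
opening: 0.515
grip_force: 30.0
```

Run:
```python
from h import *
np.set_printoptions(precision=4,suppress=True)
s=manip.sense(); print(s["ee_pos"],s["ft_force"],s["torque"],s["opening"])
for n in ["side","top"]:
  c=cam(n)
  for q in ["cap","cap_top"]:
    for r in mark_of(n,q)[:1]: p=w(c,r["xyz"]);print(n,q,round(r["p"],2),p)
```

```text
[ 0.4655 -0.3182  0.1201] [-3.6622  2.4363 10.2204] [ 0.4073  0.6236 -0.0002] 0.5154528810828357
side cap 0.84 [ 0.4662 -0.3162  0.1142]
side cap_top 0.63 [ 0.4665 -0.3167  0.1517]
top cap 0.56 [ 0.4658 -0.3195  0.119 ]
top cap_top 0.42 [ 0.4666 -0.3167  0.1514]
```

Emit:
jog_arm:
  steps:
    - [[0,0,0.0015,0,0,0,1],[0,0,0.003,0,0,0,1],[0,0,0.003,0,0,0,1],[0,0,0.003,0,0,0,1]]

```text
time: 20.25
ee_pos: [0.4655, -0.3183, 0.1177]
tool_rot: [2.313, 2.122, -0.0]
ft_force: [-3.9, 3.6, 11.6]
opening: 0.519
grip_force: 30.0
```

Emit:
jog_arm:
  steps:
    - [[0,0,0,0,0,-0.08,1],[0,0,0,0,0,-0.16,1],[0,0,0,0,0,-0.24,1],[0,0,0,0,0,-0.32,1],[0,0,0,0,0,-0.4,1],[0,0,0,0,0,-0.48,1],[0,0,0,0,0,-0.48,1]]

```text
time: 20.95
ee_pos: [0.4668, -0.3187, 0.1182]
tool_rot: [1.739, 2.61, 0.0]
ft_force: [-2.1, 2.1, 11.3]
opening: 0.517
grip_force: 30.0
```

Run:
```python
from h import *
s=manip.sense(); print(s["ee_pos"],s["ft_force"],s["torque"],s["opening"],s["joint_positions"])
c=cam("wrist","wr7")
```

```text
[ 0.46678068 -0.31867128  0.11816587] [-2.07730767  2.14924153 11.26792305] [0.38716644 0.24732947 0.0701395 ] 0.5170726005490082 [-6.99731333e-01  1.49464016e-01  1.47587757e+00  6.40151877e-04
  1.51084356e+00 -1.09535581e+00]
```

View pics/wr7.png

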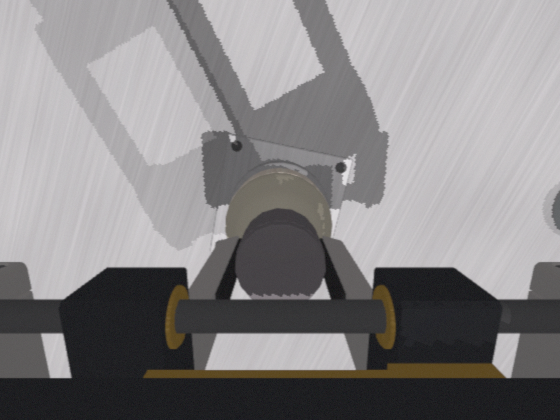

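The cap is gripped at (281,255), and the low twist torque (0.07 N m) says it turns with the tool rather than slipping. I'll continue to about 85°.

Emit:
jog_arm:
  steps:
    - [[0,0,0,0,0,-0.1,1],[0,0,0,0,0,-0.2,1],[0,0,0,0,0,-0.3,1],[0,0,0,0,0,-0.4,1],[0,0,0,0,0,-0.5,1],[0,0,0,0,0,-0.6,1],[0,0,0,0,0,-0.7,1],[0,0,0,0,0,-0.8,1],[0,0,0,0,0,-0.9,1],[0,0,0,0,0,-1.02,1],[0,0,0,0,0,-1.02,1],[0,0,0,0,0,-1.02,1]]

```text
time: 22.2
ee_pos: [0.4669, -0.3185, 0.1182]
tool_rot: [0.245, 3.127, -0.004]
ft_force: [-1.1, 1.8, 11.5]
opening: 0.518
grip_force: 30.0
```

Run:
```python
from h import *
s=manip.sense(); print(s["ee_pos"],s["ft_force"],s["torque"],s["opening"],s["joint_positions"])
```

```text
[ 0.46686925 -0.31849951  0.11817231] [-1.11728428  1.84409182 11.45461875] [0.45405689 0.16244717 0.00360122] 0.5178591589691802 [-6.99600995e-01  1.49457686e-01  1.47587153e+00  9.69183983e-04
  1.51095350e+00 -2.11417118e+00]
```

Emit:
jog_arm:
  steps:
    - [[0,0,-0.004,0,0,0,1],[0,0,-0.008,0,0,0,1],[0,0,-0.012,0,0,0,1],[0,0,-0.016,0,0,0,1],[0,0,-0.016,0,0,0,1]]

```text
time: 22.7
ee_pos: [0.4654, -0.3181, 0.1305]
tool_rot: [0.246, 3.132, -0.0]
ft_force: [0.3, -0.1, -0.5]
opening: 0.52
grip_force: 30.0
```

Free, with no pull-back force. I'll lift to about 8 cm of clearance.

Emit:
jog_arm:
  steps:
    - [[0,0,-0.015,0,0,0,1],[0,0,-0.035,0,0,0,1],[0,0,-0.06,0,0,0,1],[0,0,-0.08,0,0,0,1],[0,0,-0.09,0,0,0,1],[0,0,-0.094,0,0,0,1],[0,0,-0.094,0,0,0,1],[0,0,-0.094,0,0,0,1],[0,0,-0.094,0,0,0,1],[0,0,-0.094,0,0,0,1]]

```text
time: 23.7
ee_pos: [0.4651, -0.3178, 0.2234]
tool_rot: [-0.246, -3.13, -0.002]
ft_force: [0.0, -0.2, 0.0]
opening: 0.517
grip_force: 30.0
```

Run:
```python
from h import *
np.set_printoptions(precision=4,suppress=True)
s=manip.sense(); print(s["time"],s["ee_pos"],s["ft_force"],s["opening"],s["grip_force"])
c=cam("side","s8")
for q in ["cap","cap_top","jug_mouth","ball_a_center"]:
    for r in mark_of("side",q)[:3]: p=w(c,r["xyz"]);print(q,round(r["p"],2),p,px(c,p).round())
cv2.imwrite("pics/s8c.png",cv2.resize(cv2.imread("pics/s8.png")[90:290,260:460],(600,600),interpolation=cv2.INTER_CUBIC))
```

```text
23.7 [ 0.4651 -0.3178  0.2234] [ 0.0482 -0.1736  0.0223] 0.5168449125222029 29.999585228506476
cap 0.77 [ 0.4673 -0.3167  0.2153] [406. 128.]
cap_top 0.55 [ 0.4648 -0.3149  0.2532] [410. 115.]
jug_mouth 0.81 [ 0.4646 -0.3156  0.141 ] [402. 153.]
ball_a_center 0.58 [0.5047 0.0011 0.0416] [322. 243.]
ball_a_center 0.58 [0.418  0.3947 0.0203] [245. 400.]
ball_a_center 0.34 [ 0.4656 -0.3171  0.1393] [401. 153.]
```

View pics/s8c.png

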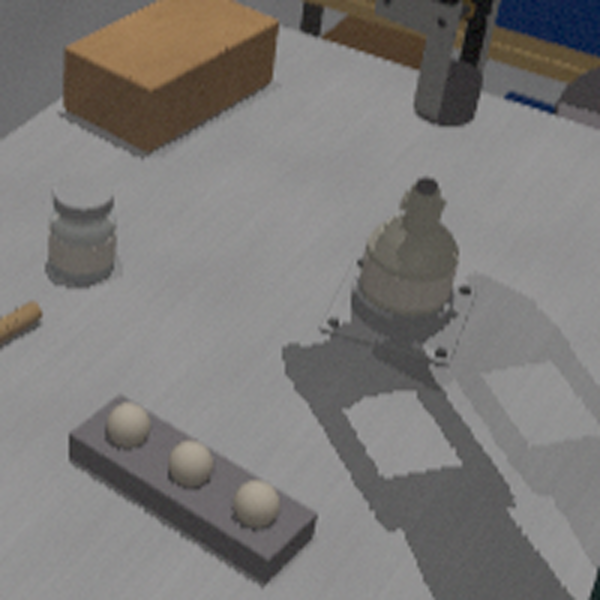

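The cap is held level in the fingers (side image about (408,122)) above the open neck at (402,152). Its rim is at z ≈ 0.217, about 79 mm above the mouth, and all three balls are seated. I'm handing in.

```bash
python3 -c "
from rig import manip
print(manip.finish_job())"
```

```text
the job is handed in; nothing more can be done
None
```

I handed the job in at about 24 s on the robot's clock: each of the three wells holds one off-white ball, and the cap is off and held level about 8 cm above the open jug mouth; the hand-in returned no verdict.

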